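# Take the descaling cartridge out of the round humidifier

## Task

The descaling cartridge of the round humidifier is due for rinsing: turn it anticlockwise, seen from above, until its two ears are clear of the clips, lift it straight out, and stand it upright in the steel tray. Leave the cartridge of the square humidifier alone, and let go of the one in the tray.

Things in the scene. Friction and masses are not known exactly. Their poses are not given: they have to be found in the camera images.
- cartridge_center (a point): Plastic cartridge, 87 mm tall, 0.1-0.2 kg. Core 48 mm across, 45 mm long; on it a flange 68 mm across, 6 mm thick, with two ears (16 mm wide) out to 44 mm from the axis; on top a bar grip 14 thick (y), 50 long (x), 36 tall. Point: centre, 43.5 mm above the bottom; x along bar and ears, z up. Starts loose in the round humidifier's well, flange on deck, ears within 0.1 rad of the unit's x axis, locked under clips.
- round_humidifier: White drum 190 mm across, 110 high, fixed. Origin: centre of underside; z is the axis of the 54 mm well in its top. Clips at +x and -x, 38-54 mm from the axis, 16 mm high, hook over the ears. Turned anticlockwise 0.6 rad from the unit's x axis the ears are clear; low stops (9 mm) halt them near 1.25; between, e.g. at 0.95, it lifts freely, light friction, no spring. The core leaves the well after 45 mm.
- tray: The steel tray, fixed to the table: square, 150 x 150 mm outside, walls 4 mm thick and 22 mm high, flat floor 4 mm thick. Origin at the centre of its underside, x and y along its sides.
- other_cartridge_center (a point): Centre of an identical cartridge that sits in the same way, under the same clips, in the square humidifier (white, 170 x 170 mm, 110 mm high, fixed). It stays where it is.
There are look-alikes about, which are no part of the job. Leave any red look-alike of the part that bears cartridge_center alone.

How it is judged:
On the way, in this order (a step that is already met when the one before it is completed fails the run):
1. the cartridge is turned clear of the clips while still sitting in the round humidifier (angle between the x axis of cartridge_center and the x axis of round_humidifier, either way round above 0.52 rad and z of cartridge_center in the frame of round_humidifier below 0.12 m and horizontal distance between cartridge_center and round_humidifier below 0.01 m), for 0.1 s.
2. it is lifted out of the well (z of cartridge_center in the frame of round_humidifier above 0.153 m), for 0.1 s.
At the end, for the whole second after the job is handed in: The round humidifier's cartridge stands upright (within 10 degrees) on the floor of the steel tray, its axis within 55 mm of the tray's centre along each side, let go and at rest (x of cartridge_center in the frame of tray between -0.055 and 0.055 m and y of cartridge_center in the frame of tray between -0.055 and 0.055 m and z of cartridge_center in the frame of tray between 0.04 and 0.054 m and angle between cartridge_center's own z axis and vertical below 0.17 rad and linear speed of cartridge below 0.02 m/s); the robot touches nothing.
It fails at once if the square humidifier's cartridge is lifted or shifted (its centre moved more than 15 mm) (distance of other_cartridge_center from where it was at the start of the episode above 0.015 m).
It also fails if it takes over 48 s, if anything falls off the work surface, if the arm or the gripper's body presses on something with over 40 N, if the wrist force passes 120 N, or if a joint passes its speed limit or range.

## Robot

A 7-joint arm with a two-finger parallel gripper is mounted at the origin on the work surface. World frame = base frame: x ahead of the robot, y to its left, z up, the work surface at z = 0. Lengths are in m, angles in rad, forces in N, time in s.
With the tool pointing down it reaches from about 0.375 to 0.925 m from the base axis. Payload 3.1 kg.
Tool frame: the origin (TCP) lies at the very end of the fingers, on their centre line; the grasp point (between the pads) lies 19 mm behind it; z points along the fingers, x is the direction in which the jaws open and shut, and the axes are right-handed (so a half turn about z gives the same grasp; the last joint's range is limited). The gripper opens to 85 mm and grips with 20 to 120 N. Pads are 22 mm wide; open, the fingers measure 114 mm over their backs; the gripper's body (76 mm by 85 mm) begins 54 mm behind the grasp point. The pads swing forward as they close: fully open they stand 13 mm farther back than shut.
Start: joints at [-1.313, 0.383, 0.044, 1.598, -0.018, 1.161, -0.05], TCP at [0.226, 0.609, 0.231] pointing down, gripper open.
Joint ranges: [-2.61, 2.61], [-0.41, 2.15], [-1.48, 1.57], [0, 2.5], [-1.57, 4.71], [0.05, 1.97], [-2.85, 2.85]. Speed limits (rad/s): [2.79, 2.79, 3.14, 3.14, 3.14, 3.14, 3.14].

## Interface

Orientations are given as a rotation vector (axis times angle).
In Python, from plant import bot gives the robot as it stands. The module is installed in compiled form; this text tells all that it offers. Calls block until the motion is done:
- bot.move_ptp(position, orientation): joint-space move of the TCP to a pose.
- bot.move_straight(position, rotation=None, max_speed=0.15, threshold=None): straight line of the TCP; rotation=None keeps the orientation; max_speed is the mean speed in m/s. With threshold (N) it stops when the force on the tool has changed by that much, and returns True; else False.
- bot.move_j(angles): joint-space move.
- bot.command_gripper(opening, squeeze=None): finger opening in m; squeeze is the grip in N (None keeps the last); returns when the fingers have stopped.
- bot.sleep(seconds).
- bot.inverse_kinematics(position, orientation): joint angles nearest the present ones, or None.
- bot.sense(): the state.
- bot.grab_frame(name): name is "side" or "top"; returns a dict with "img" (480x640x3 uint8, red, green, blue), "mtx" (3x3 intrinsics, pixels), "cam_to_world" (4x4, takes a point from camera to world coordinates). Camera axes: x right, y up, looking along -z (the intrinsics and any distortion apply to the point x, -y, -z); pixel columns grow to the right and rows downward; lengths in m; the calibration is good to about 2 mm. A picture is of the moment at which its call begins. There is no depth.
A pose or a line that the arm cannot do raises bot.PlanningError and nothing moves.
- bot.close_job(): hands the job in, once; it reports no verdict.
The state is a dict: "time": time; "joint_pos": joint angles; "qd": joint speeds; "effort": joint torques, N m; "ee_pos": TCP position; "orientation": TCP orientation; "force": force on the tool from outside, world axes, zero at the start; "moment": the same for the moment, N m; "width": finger opening in m.
Only numpy, scipy, OpenCV 4.12 (cv2) and the standard library are available. Lean on these libraries where they do the work, as an engineer would, in place of code of your own. Each camera call takes 0.05 s, during which the arm holds its last target.

## Working session

There is one attempt and no reset: what is moved stays moved. The work goes in short steps, each a Python script; the robot and the scene stay as the last script left them, time stands still between calls to the robot, and variables do not carry over. Pictures are saved under pics/ and viewed, and the job is handed in when it is done.

```bash
mkdir -p pics; python3 - <<'E'
from plant import bot
import cv2,numpy as np
s=bot.sense();print(s['time'],s['ee_pos'],s['orientation'],s['width'])
np.set_printoptions(precision=4,suppress=True)
for n in('side','top'):
    f=bot.grab_frame(n);print(n,{k:v for k,v in f.items() if k!='img'})
    cv2.imwrite(f'pics/{n}0.png',f['img'][:,:,::-1]);np.savez(f'{n}0.npz',**f)
E
```

```text
0.0 [0.22608939 0.6084133  0.22987071] [ 2.57806373  1.79246976 -0.00322125] 0.08582575393454546
side {'mtx': array([[614.7983,   0.    , 329.0357],
       [  0.    , 614.7983, 230.892 ],
       [  0.    ,   0.    ,   1.    ]]), 'cam_to_world': array([[ 0.9767,  0.1625, -0.1403,  0.322 ],
       [-0.2144,  0.7742, -0.5956, -0.8571],
       [ 0.0118,  0.6118,  0.791 ,  1.1237],
       [ 0.    ,  0.    ,  0.    ,  1.    ]])}
top {'mtx': array([[568.4919,   0.    , 320.4962],
       [  0.    , 568.4919, 250.0341],
       [  0.    ,   0.    ,   1.    ]]), 'cam_to_world': array([[-0.0099,  0.9991, -0.0421,  0.4525],
       [-0.9999, -0.0103, -0.008 , -0.0852],
       [-0.0085,  0.042 ,  0.9991,  1.3758],
       [ 0.    ,  0.    ,  0.    ,  1.    ]])}
```

View pics/side0.png

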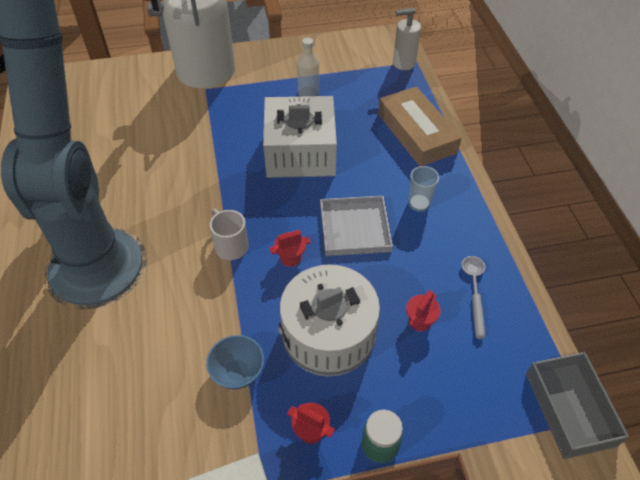

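View pics/top0.png

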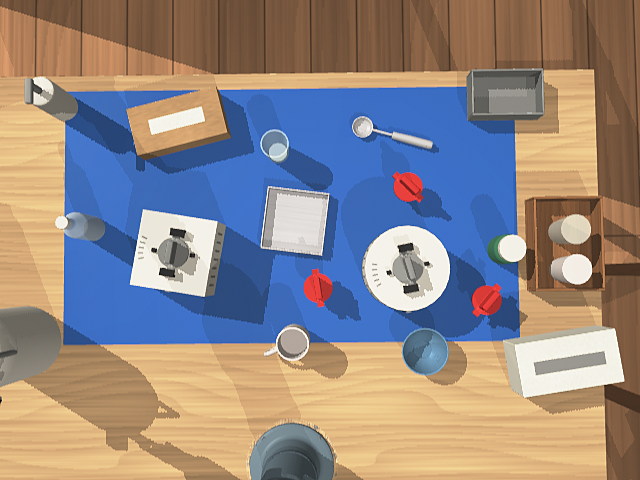

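The round drum is at side (330,318) / top (407,268), with the grey cartridge in it. The square unit is at top (178,253), and the red look-alikes are at top (408,187), (318,288) and (487,300). There are two trays: the light square one at top (295,221), and a dark oblong box at top (505,95). The steel tray is square with low walls, so (295,221) fits. I'll confirm both with enlarged crops.

```bash
python3 - <<'E'
import cv2,numpy as np
a=cv2.imread('pics/top0.png');b=cv2.imread('pics/side0.png')
A=cv2.resize(a[215:320,350:465],None,fx=5,fy=5,interpolation=cv2.INTER_CUBIC)[:525,:]
cv2.imwrite('pics/ctop.png',A)
B=cv2.resize(b[180:380,255:405],None,fx=3,fy=3,interpolation=cv2.INTER_CUBIC);cv2.imwrite('pics/cside.png',B)
C=cv2.resize(a[170:270,245:345],None,fx=5,fy=5,interpolation=cv2.INTER_CUBIC);cv2.imwrite('pics/ctray.png',C)
E
```

```text
(no output)
```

View pics/ctop.png

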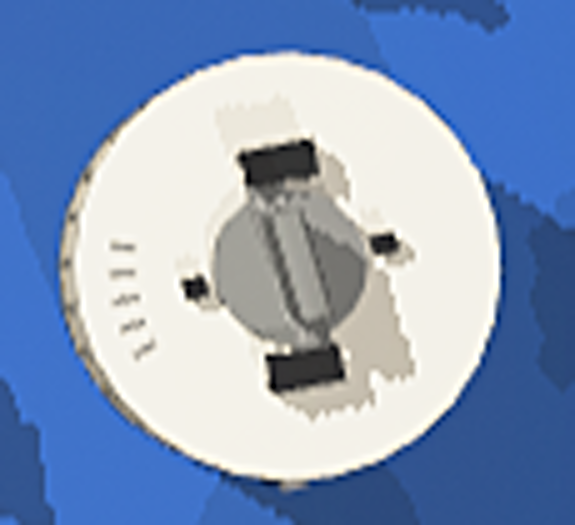

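View pics/cside.png

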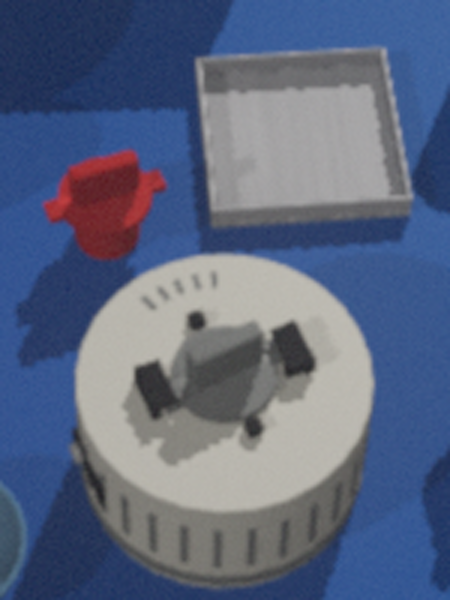

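View pics/ctray.png

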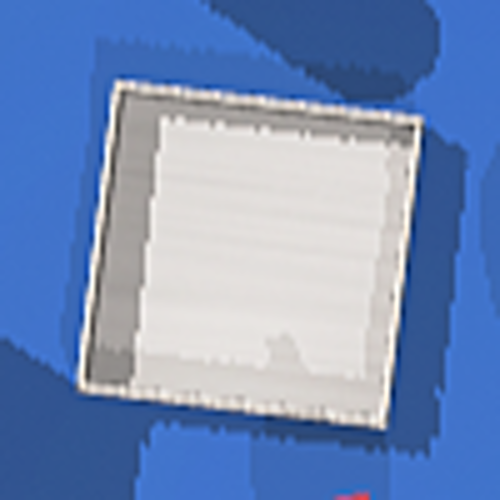

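Confirmed: the target is the grey cartridge in the drum (clips at top crop (278,162) and (306,368)), and the steel tray is the light square one. Next I'll measure from both views.

```bash
cat > h.py <<'E'
import numpy as np,cv2
def load(n): 
    f=np.load(n);return f['img'],f['mtx'],f['cam_to_world']
def ray(uv,K,T):
    u,v=uv;d=np.array([(u-K[0,2])/K[0,0],-(v-K[1,2])/K[1,1],-1.]);d=T[:3,:3]@d
    return T[:3,3],d/np.linalg.norm(d)
def onz(uv,z,K,T):
    o,d=ray(uv,K,T);return o+d*(z-o[2])/d[2]
def tri(uv1,c1,uv2,c2):
    o1,d1=ray(uv1,*c1);o2,d2=ray(uv2,*c2)
    st=np.linalg.lstsq(np.c_[d1,-d2],o2-o1,rcond=None)[0]
    p,q=o1+st[0]*d1,o2+st[1]*d2
    return (p+q)/2,np.linalg.norm(p-q)
def comps(m,amin):
    n,l,s,c=cv2.connectedComponentsWithStats(m.astype(np.uint8),connectivity=8)
    return [(int(s[i,4]),c[i],l==i) for i in range(1,n) if s[i,4]>=amin]
E
python3 - <<'E'
from h import *
np.set_printoptions(precision=4,suppress=True)
R={'top':(350,215,465,320),'side':(262,255,395,385)}
TR={'top':(250,175,340,265),'side':(312,188,400,262)}
cams={}
for n in R:
    img,K,T=load(n+'0.npz');cams[n]=(K,T);x0,y0,x1,y1=R[n]
    g=img.max(2).astype(int);m=np.zeros(g.shape,bool);m[y0:y1,x0:x1]=(g[y0:y1,x0:x1]<(75 if n=='top' else 60))
    for a,c,mm in comps(m,8): print(n,'dark',a,c)
    # tray: low saturation
    hsv=cv2.cvtColor(img,cv2.COLOR_RGB2HSV);x0,y0,x1,y1=TR[n]
    m=np.zeros(g.shape,bool);m[y0:y1,x0:x1]=hsv[y0:y1,x0:x1,1]<90
    a,c,mm=max(comps(m,500),key=lambda t:t[0])
    ct,_=cv2.findContours(mm.astype(np.uint8),cv2.RETR_EXTERNAL,cv2.CHAIN_APPROX_NONE)
    ct=max(ct,key=cv2.contourArea);q=cv2.approxPolyDP(ct,6,True)[:,0];print(n,'tray',a,c,q.tolist())
    for p in q:print('  z.022',onz(p,.022,K,T), 'z0',onz(p,0,K,T)[:2])
    # drum top white
    x0,y0,x1,y1=R[n]
    m=np.zeros(g.shape,bool);m[y0:y1,x0:x1]=(hsv[y0:y1,x0:x1,1]<60)&(g[y0:y1,x0:x1]>100)
    a,c,mm=max(comps(m,500),key=lambda t:t[0])
    ct,_=cv2.findContours(mm.astype(np.uint8),cv2.RETR_EXTERNAL,cv2.CHAIN_APPROX_NONE);ct=max(ct,key=cv2.contourArea)
    e=cv2.fitEllipse(cv2.convexHull(ct));print(n,'ell',e,onz(e[0],.11,K,T))
E
```

```text
top dark 97 [405.2784 247.2577]
top dark 14 [426.2143 263.1429]
top dark 14 [388.5    272.2857]
top dark 97 [410.433  288.2371]
top tray 3977 [294.5333 220.3234] [[268, 186], [260, 247], [321, 255], [329, 193]]
  z.022 [0.6644 0.05   0.022 ] z0 [0.6679 0.0522]
  z.022 [0.5183 0.07   0.022 ] z0 [0.5193 0.0725]
  z.022 [ 0.4977 -0.0754  0.022 ] z0 [ 0.4984 -0.0753]
  z.022 [ 0.6459 -0.096   0.022 ] z0 [ 0.6491 -0.0962]
top ell ((405.88836669921875, 268.04296875), (85.61141967773438, 87.8635025024414), 92.08810424804688) [ 0.4638 -0.2644  0.11  ]
side dark 12 [320.0833 286.6667]
side dark 92 [352.3261 297.1304]
side dark 120 [306.0917 309.4083]
side dark 14 [338.8571 322.2143]
side dark 28 [286.     340.0714]
side tray 3812 [354.9302 225.5669] [[383, 196], [320, 199], [325, 255], [391, 250]]
  z.022 [0.6652 0.0484 0.022 ] z0 [0.6721 0.0665]
  z.022 [0.517  0.0698 0.022 ] z0 [0.5209 0.0883]
  z.022 [ 0.4944 -0.0911  0.022 ] z0 [ 0.4978 -0.0758]
  z.022 [ 0.6403 -0.108   0.022 ] z0 [ 0.6467 -0.093 ]
side ell ((328.9857482910156, 317.0953674316406), (101.31874084472656, 108.68103790283203), 3.6071934700012207) [ 0.4578 -0.2939  0.11  ]
```

```bash
python3 - <<'E'
import cv2
a=cv2.imread('pics/top0.png');b=cv2.imread('pics/side0.png')
cv2.imwrite('pics/z1.png',cv2.resize(a[240:298,380:438],None,fx=10,fy=10,interpolation=cv2.INTER_NEAREST))
cv2.imwrite('pics/z2.png',cv2.resize(b[280:335,295:370],None,fx=10,fy=10,interpolation=cv2.INTER_NEAREST))
E
```

```text
(no output)
```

View pics/z1.png

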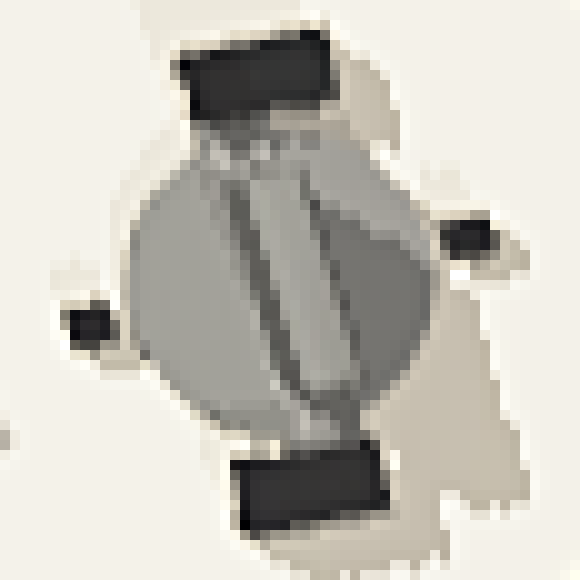

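View pics/z2.png

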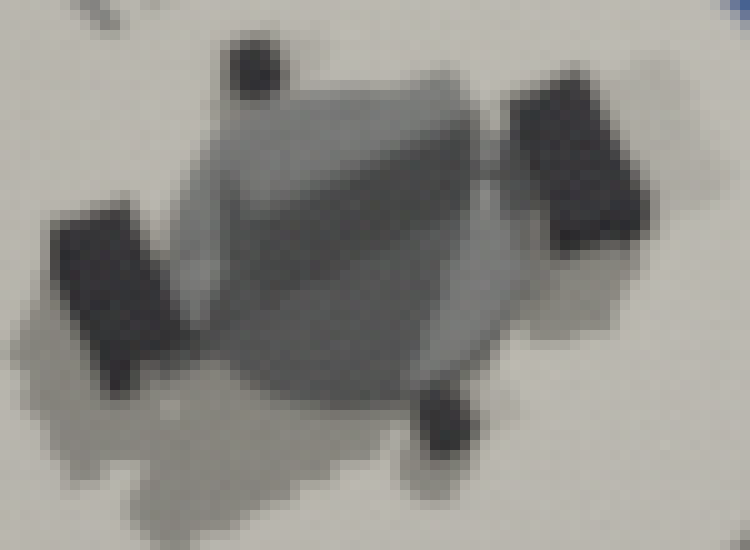

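```bash
python3 - <<'E'
from h import *
np.set_printoptions(precision=4,suppress=True)
c={n:load(n+'0.npz')[1:] for n in('top','side')}
pr=lambda a,b:tri(a,c['top'],b,c['side'])
cl1=pr((405.28,247.26),(352.3,297.1));cl2=pr((410.43,288.24),(306.1,309.4))
s1=pr((426.2,263.1),(338.86,322.2));s2=pr((388.5,272.3),(320.1,286.7))
print(cl1,cl2,s1,s2);a,b=cl1[0],cl2[0];print('clipmid',(a+b)/2,'ang',np.arctan2(*(a-b)[1::-1]),'stopmid',(s1[0]+s2[0])/2)
A=lambda z,p,q,n:(lambda d:np.arctan2(d[1],d[0]))(onz(p,z,*c[n])-onz(q,z,*c[n]))
o=np.array([380,240])-.5;t=lambda *p:np.array(p)/10+o
o2=np.array([295,280])-.5;s=lambda *p:np.array(p)/10+o2
print('bar ang top',A(.152,t(248,170),t(300,395),'top'),A(.152,t(303,178),t(355,385),'top'),'side',A(.152,s(475,120),s(250,205),'side'))
tc=t(301,282);sc=(s(475,120)+s(250,205)+s(230,120)+s(445,72))/4
print('bar top',pr(tc,sc),onz(tc,.152,*c['top']),onz(sc,.152,*c['side']))
print('bar ends top', onz(t(276,174),.152,*c['top']),onz(t(328,390),.152,*c['top']))
T=[(268,186),(260,247),(321,255),(329,193)];S=[(383,196),(320,199),(325,249),(391,244)]
# tray rim corners matched
for p,q in zip(T,S):print(pr(p,q))
E
```

```text
(array([ 0.51  , -0.2632,  0.1148]), np.float64(0.00037883176322891745)) (array([ 0.4187, -0.2727,  0.1168]), np.float64(0.0008435017451454889)) (array([ 0.4738, -0.3093,  0.1116]), np.float64(0.0010324093717021155)) (array([ 0.4549, -0.2255,  0.1118]), np.float64(0.000368425444726305))
clipmid [ 0.4643 -0.2679  0.1158] ang 0.10359986433072331 stopmid [ 0.4644 -0.2674  0.1117]
bar ang top 0.21094666471164392 0.22957475172802044 side 0.20548675256059107
bar top (array([ 0.4642, -0.2665,  0.152 ]), np.float64(0.00019931952668116005)) [ 0.4641 -0.2665  0.152 ] [ 0.4643 -0.2665  0.152 ]
bar ends top [ 0.4874 -0.2615  0.152 ] [ 0.4408 -0.2719  0.152 ]
(array([0.6653, 0.05  , 0.0201]), np.float64(0.0010925396807247637))
(array([0.5177, 0.0701, 0.0215]), np.float64(0.001236599015318472))
(array([ 0.4977, -0.0754,  0.0223]), np.float64(0.00010963533781866386))
(array([ 0.6443, -0.0958,  0.0272]), np.float64(0.0018348217956081156))
```

Axis ≈ (0.464, -0.267), bar top at z = 0.152 (triangulated, agrees with the text), bar yaw ≈ 0.215, unit yaw ≈ 0.10, tray centre ≈ (0.581, -0.013). Next I'll check IK for both grasp directions.

```bash
cat >> h.py <<'E'
from scipy.spatial.transform import Rotation as Ro
def ori(a):
    c,s=np.cos(a),np.sin(a)
    return Ro.from_matrix(np.array([[c,s,0],[s,-c,0],[0,0,-1.]])).as_rotvec()
AX=np.array([.4643,-.267]);TRAY=np.array([.5813,-.0128]);A0=.215
E
python3 - <<'E'
from h import *
from plant import bot
np.set_printoptions(precision=3,suppress=True)
s=bot.sense();print(Ro.from_rotvec(s['orientation']).as_matrix())
for k in (1,-1):
  g=A0+k*np.pi/2
  for nm,p,z,a in(('up',s['ee_pos'][:2],.40,None),('pre',AX,.26,g),('grasp',AX,.121,g),('rot',AX,.121,g+.85),('lift',AX,.24,g+.85),('tray',TRAY,.06,g+.85),('tray2',TRAY,.06,g+.35)):
    q=bot.inverse_kinematics([*p,z],s['orientation'] if a is None else ori(a));print(k,nm,q)
E
```

```text
[[ 0.348  0.937 -0.001]
 [ 0.937 -0.348 -0.002]
 [-0.002  0.    -1.   ]]
1 up [-1.321  0.297  0.055  1.368 -0.016  1.48  -0.051]
1 pre [ 0.801  0.166 -0.391  1.824  0.069  1.164  2.173]
1 grasp [-0.414  0.501  1.055  2.003 -0.54   0.949  2.705]
1 rot [-0.571  0.798  1.377  2.007 -0.886  1.137 -2.447]
1 lift [-0.664  0.468  1.401  1.904 -0.497  1.199 -2.735]
1 tray [-0.299  0.478  0.303  1.9   -0.194  0.792  2.745]
1 tray2 [-0.387  0.493  0.412  1.904 -0.268  0.798  2.306]
-1 up [-1.321  0.297  0.055  1.368 -0.016  1.48  -0.051]
-1 pre [-0.378  0.187  0.925  1.874 -0.162  1.159 -0.751]
-1 grasp [-0.209  0.382  0.773  1.996 -0.34   0.895 -0.612]
-1 rot [-0.234  0.391  0.804  1.997 -0.358  0.898  0.255]
-1 lift [-0.371  0.216  0.927  1.897 -0.191  1.121  0.124]
-1 tray [-0.569  0.546  0.645  1.912 -0.438  0.827 -0.197]
-1 tray2 [-0.593  0.556  0.677  1.913 -0.463  0.833 -0.676]
```

```bash
python3 - <<'E'
from h import *
from plant import bot
np.set_printoptions(precision=4,suppress=True)
g=A0-np.pi/2;p=bot.sense()['ee_pos']
bot.move_straight([p[0],p[1],.38],max_speed=.2)
bot.move_ptp([*AX,.30],ori(g))
bot.command_gripper(.045,40)
s=bot.sense();print(s['time'],s['ee_pos'],s['width'],s['joint_pos'],s['force'])
for n in('side','top'):
    f=bot.grab_frame(n);cv2.imwrite(f'pics/{n}1.png',f['img'][:,:,::-1])
E
```

```text
4.65 [ 0.4643 -0.267   0.3   ] 0.04532487111329658 [-0.3903  0.1356  0.9202  1.824  -0.1141  1.2372 -0.7929] [-0.5778  0.1168  0.8456]
```

View pics/side1.png

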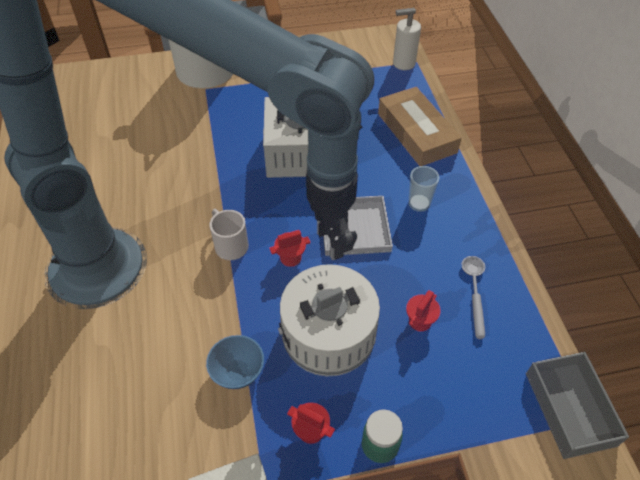

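The gripper (tips at side ≈ (338,245)) is above the drum and everything is still in place. Next: descend guarded, grip, and turn in steps.

```bash
python3 - <<'E'
from h import *
from plant import bot
np.set_printoptions(precision=4,suppress=True)
g=A0-np.pi/2
bot.move_straight([*AX,.18],max_speed=.15)
print('contact',bot.move_straight([*AX,.122],max_speed=.06,threshold=8))
bot.command_gripper(.0,40)
s=bot.sense();print(s['time'],s['ee_pos'],s['width'],s['force'],s['moment'])
for n in('side','top'):
    f=bot.grab_frame(n);cv2.imwrite(f'pics/{n}2.png',f['img'][:,:,::-1])
im=cv2.imread('pics/side2.png');cv2.imwrite('pics/c2.png',cv2.resize(im[220:380,250:410],None,fx=3.5,fy=3.5))
E
```

```text
contact False
7.1917 [ 0.4647 -0.2672  0.1225] 0.013766602823328259 [-0.454  -0.4952  2.5609] [-0.012   0.0895  0.0065]
```

View pics/c2.png

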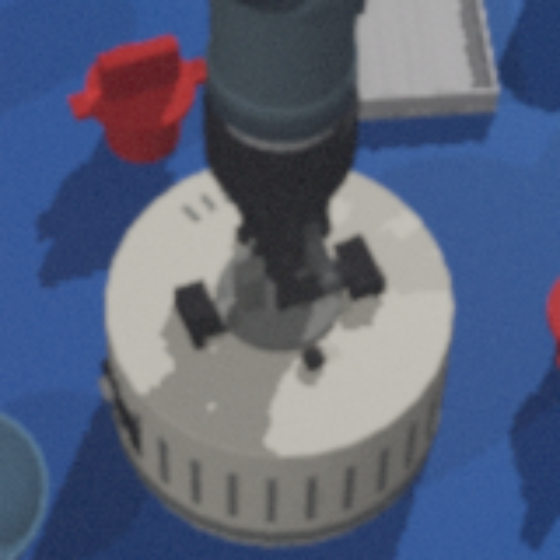

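The jaws hold the bar (width 13.8 mm matches 14 mm) with the fingers astride it between the clips. Now the turn, anticlockwise by 0.85 rad.

```bash
python3 - <<'E'
from h import *
from plant import bot
np.set_printoptions(precision=3,suppress=True)
g=A0-np.pi/2;p=bot.sense()['ee_pos']
for k in range(1,6):
    bot.move_straight(p,rotation=ori(g+.17*k),max_speed=.05)
    s=bot.sense();print(s['time'],s['ee_pos'],s['width'],s['force'],s['moment'],s['joint_pos'][6])
    if np.linalg.norm(s['force'])>25 or abs(s['moment'][2])>1.5: print('STOP');break
f=bot.grab_frame('side');cv2.imwrite('pics/side3.png',f['img'][:,:,::-1])
im=cv2.imread('pics/side3.png');cv2.imwrite('pics/c3.png',cv2.resize(im[220:380,250:410],None,fx=3.5,fy=3.5))
E
```

```text
7.6083 [ 0.465 -0.267  0.123] 0.013471289324414106 [-0.412 -0.213  0.908] [-0.014  0.019  0.023] -0.4432228978413308
7.925 [ 0.465 -0.267  0.122] 0.013533439549301453 [0.905 0.255 0.511] [-0.049 -0.08   0.044] -0.2936351966536138
8.2417 [ 0.465 -0.267  0.122] 0.013285593279680749 [-0.38   0.255  0.608] [-0.019 -0.073 -0.006] -0.1422258248752922
8.5583 [ 0.465 -0.267  0.123] 0.013370180571532119 [0.239 0.987 1.502] [-0.012 -0.077  0.021] 0.010596297096643247
8.875 [ 0.465 -0.267  0.122] 0.012879210888934824 [-0.993 -0.149  1.482] [-0.023 -0.089 -0.011] 0.1644335265160012
```

View pics/c3.png

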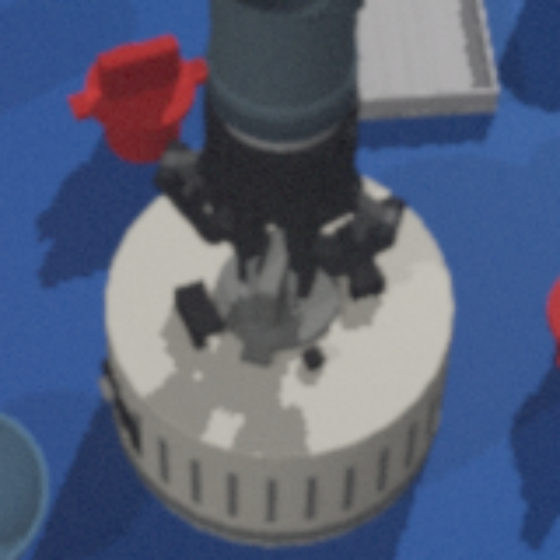

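The bar has turned. One ear now shows at crop (258,350), clear of the clip at (200,315) and short of the stop at (312,355). Now a guarded lift.

```bash
python3 - <<'E'
from h import *
from plant import bot
np.set_printoptions(precision=3,suppress=True)
bot.sleep(.15);p=bot.sense()['ee_pos'].copy()
print(bot.move_straight([p[0],p[1],p[2]+.055],max_speed=.06,threshold=12))
s=bot.sense();print(s['time'],s['ee_pos'],s['width'],s['force'],s['moment'])
bot.move_straight([p[0],p[1],p[2]+.12],max_speed=.1);bot.sleep(.15)
s=bot.sense();print(s['time'],s['ee_pos'],s['width'],s['force'],s['moment'])
f=bot.grab_frame('side');cv2.imwrite('pics/side4.png',f['img'][:,:,::-1])
im=cv2.imread('pics/side4.png');cv2.imwrite('pics/c4.png',cv2.resize(im[180:380,250:410],None,fx=3,fy=3))
E
```

```text
False
10.1417 [ 0.464 -0.267  0.177] 0.013576079450732774 [ 0.507  0.517 -1.107] [-0.057 -0.013  0.055]
11.0917 [ 0.464 -0.267  0.242] 0.013451221812033879 [-0.035 -0.016 -1.936] [ 0.013  0.022 -0.002]
```

View pics/c4.png

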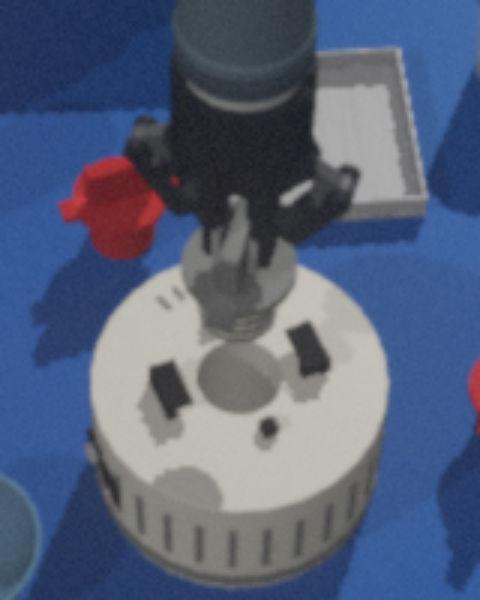

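The cartridge is out and upright, and the empty well shows at crop (238,377). Next I'll carry it to the tray and lower it guarded.

```bash
python3 - <<'E'
from h import *
from plant import bot
np.set_printoptions(precision=3,suppress=True)
bot.move_straight([*TRAY,.242],max_speed=.15)
bot.move_straight([*TRAY,.085],max_speed=.12)
bot.sleep(.2)
print(bot.move_straight([*TRAY,.056],max_speed=.025,threshold=4))
s=bot.sense();print(s['time'],s['ee_pos'],s['width'],s['force'],s['moment'])
for n in('side','top'):
    f=bot.grab_frame(n);cv2.imwrite(f'pics/{n}5.png',f['img'][:,:,::-1])
im=cv2.imread('pics/side5.png');cv2.imwrite('pics/c5.png',cv2.resize(im[120:280,280:440],None,fx=3.5,fy=3.5))
E
```

```text
True
15.6917 [ 0.581 -0.013  0.061] 0.013325945817210333 [0.299 1.702 3.775] [ 0.041 -0.085  0.093]
```

View pics/c5.png

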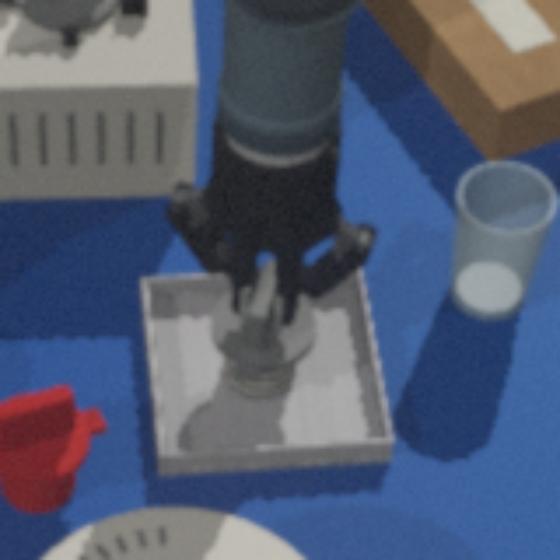

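Contact came at TCP z = 0.061, as predicted, and the cartridge stands on the tray floor at crop (265,360). Now release and retreat.

```bash
python3 - <<'E'
from h import *
from plant import bot
np.set_printoptions(precision=3,suppress=True)
bot.command_gripper(.045)
p=bot.sense()['ee_pos'].copy()
bot.move_straight([p[0],p[1],.16],max_speed=.06)
bot.move_straight([p[0],p[1],.30],max_speed=.15)
bot.move_straight([.44,.0,.36],max_speed=.2)
s=bot.sense();print(s['time'],s['ee_pos'],s['width'],s['force'])
for n in('side','top'):
    f=bot.grab_frame(n);cv2.imwrite(f'pics/{n}6.png',f['img'][:,:,::-1]);np.savez(f'{n}6.npz',**f)
a=cv2.imread('pics/side6.png');cv2.imwrite('pics/c6.png',cv2.resize(a[120:280,250:410],None,fx=3.5,fy=3.5))
E
```

```text
20.0 [ 0.44  -0.     0.359] 0.04509545322703748 [-0.558 -0.218 -0.553]
```

View pics/c6.png

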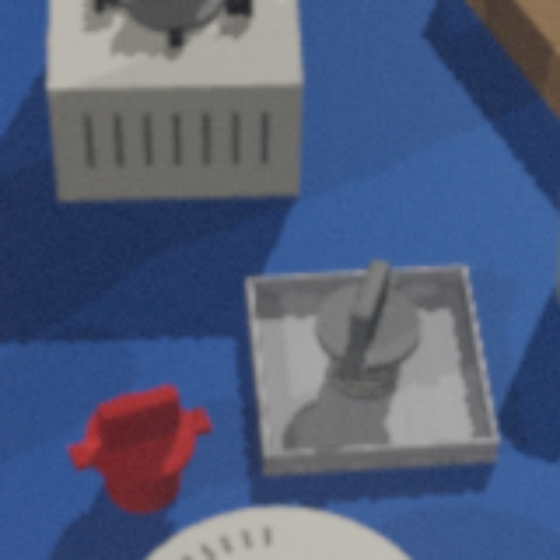

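View pics/top6.png

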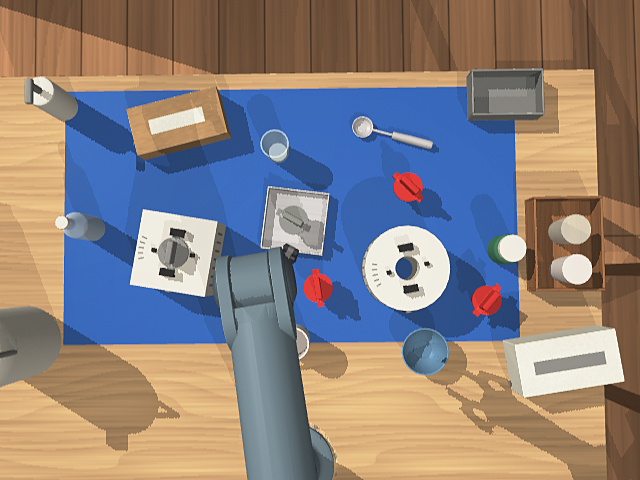

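The cartridge stands upright and central in the tray (top (293,220), tray centre (295,221)). The well is empty, the square unit's cartridge is unchanged at (178,253), and the gripper is clear at (290,253). Handing in.

```bash
python3 - <<'E'
from plant import bot
bot.close_job();print(bot.sense()['time'])
E
```

```text
the job is handed in; nothing more can be done
the job is handed in; nothing more can be done
```

The round humidifier's cartridge now stands upright in the steel tray, let go, and I handed the job in at about 20 s of the 48 s. I gripped it by its bar, turned it about 0.85 rad anticlockwise to about 0.96 rad from the unit's x axis, lifted it straight out, and set it down on a guarded contact.

- **Grip and turn:** the jaws closed to 13.8 mm on the 14 mm bar. During the turn and the lift, the force readings I took stayed under about 3 N.
- **Placing:** contact came at TCP z = 0.061 m, as calculated. In the last pictures the cartridge stands upright near the tray's centre by eye, with no position computed from those views.
- **Surroundings:** the well is empty. The square unit's cartridge and the red look-alikes look unmoved, and the gripper is clear of everything.
- **Small disagreement:** my measured start angle of the bar was about 0.11 rad from the clip axis, slightly over the stated 0.1 and within measuring error. No check failed; the hand-in gives no verdict.

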